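# Close the adjustable wrench on the fitting's nut and tighten it

### The arm

A 7-joint arm with a two-finger parallel gripper is mounted at the origin on a cart in front of the work surface, level with it; the furniture and walls round the work are solid. World frame = base frame: x ahead of the robot, y to its left, z up, the work surface at z = 0. Lengths are in mm, angles in rad, forces in N, time in s.
With the tool pointing down it reaches from about 400 to 900 mm from the base axis. Payload 5.6 kg.
Tool frame: the origin (TCP) lies at the very end of the fingers, on their centre line; the grasp point (between the pads) lies 19 mm behind it (manip.hold_point_z is the distance from the TCP to the grasp point, in mm); x points along the fingers, y is the direction in which the jaws open and shut, and the axes are right-handed (so a half turn about x gives the same grasp; the last joint's range is limited). The gripper opens to 92 mm and grips with 3 to 60 N. Pads are 20 mm wide; open, the fingers measure 128 mm over their backs; the gripper's body (75 mm by 189 mm) begins 69 mm behind the grasp point.
Start: joints at [-1.32, 0.468, -0.012, 1.603, 0.006, 1.071, -0.056], TCP at [188.276, 622.142, 214.592] pointing down, gripper open.
Joint ranges: [-2.53, 2.53], [-0.31, 2.02], [-1.57, 1.55], [0.28, 2.44], [-1.29, 4.43], [0.15, 1.84], [-2.92, 2.92]. Speed limits (rad/s): [2.57, 2.57, 3.14, 3.14, 3.14, 3.14, 3.14].

### API

Orientations are given as a unit quaternion [x, y, z, w].
In Python, from rig import state, imaging, order, manip gives the robot as it stands.
- The arm moves only by the tool apply_moves, never from a script. Its argument "commands" is a list of rows, each a list of 7 numbers: the shift along the tool's x, y, z scaled (see below), then the turn, a rotation vector about the tool's x, y, z scaled (see below), then the opening, from 0 (shut) to 1 (fully open). A call has 1 to 20 rows; each row is the pose to reach, as a shift and turn from the pose measured when the call began, along the tool's axes at that moment; what a row does not reach only later rows make up. The controller multiplies each number of a shift by 0.2 m and each number of a turn by pi/2 rad. A row lasts 1/10 s, in which the tool goes at most 50 mm and 8.59 degrees, less where a joint would pass 70% of its speed; a pose out of reach is approached as far as the arm can. A call with a number of a shift or a turn outside -1 to 1 is refused whole. A call with a gripper value outside its range is refused whole. The fingers move at their own pace and stop on an object; "grip_force" is the grip in N (left out, the last holds). Time passes only in rows, so rows that repeat a pose let the fingers close. It gives the time, the measured TCP pose, the force and the opening at its end, in the units of the state.
- state(): the state, without advancing time (a new reading comes with each control period).
- imaging.get_image(name): name is "scene" or "top" or "wrist"; returns the picture (480x640x3 uint8, red, green, blue); there is no depth.
- imaging.camera_params(name): a dict with "K" (3x3 intrinsics, pixels), "R" (3x3) and "t" (3): a world point X has camera coordinates R X + t. Camera axes: x right, y down, z forward; pixel columns grow to the right and rows downward; lengths in mm; the calibration is good to about 2 mm. A picture is of the moment at which its call begins: read the wrist's pose just before it. camera_params takes no time and is no camera call; for the wrist camera it gives the pose at the moment of the call.
- order.hand_in(): hands the job in, once; it reports no verdict.
The state is a dict: "time_s": time; "joint_positions": joint angles; "qvel": joint speeds; "joint_efforts": joint torques, N m; "eef_pos": TCP position; "ee_rot": TCP orientation; "wrist_force": force on the tool from outside, world axes, zero at the start; "moment": the same for the moment, N m; "gripper_width": finger opening in mm.
Only numpy, scipy, OpenCV 4.12 (cv2) and the standard library are available. Lean on these libraries where they do the work, as an engineer would, in place of code of your own. Each camera call takes 0.05 s, during which the arm holds its last target. There are 200 camera calls.

### The job

The adjustable wrench is already around the big hexagon nut of the table fitting, but its jaw stands open. Roll its worm with a fingertip until the jaw closes snugly on the nut, without turning the nut yet; then swing the handle so that the nut tightens about 30 degrees clockwise (seen from above). Leave the wrench lying snug on the nut and let go.

Things in the scene. Friction and masses are not known exactly. Their poses are not given: they have to be found in the camera images.
- wrench: Loose steel wrench, 0.6 kg, 220 mm long, lying flat round the nut. Origin: table level, under the middle of the snug jaw opening, 2 mm off the nut's axis at the start. Handle along its -x, z up. Steel head 11 to 25 mm above the table; moving jaw on the +y side, out to y = 41 mm. Black rubber grip from x = -98 to -205 mm, 26 mm wide (y), from the table up to 24 mm; hold near x = -145 mm.
- worm_top (a point): Top of the worm, a ribbed roller in the head, 28 mm diameter and length, axis along the wrench's y. Wrench x = -48.5, y = 0, z = 32 mm, 7 mm above the head. The head lies on a sprung washer and gives 3 mm under 5 to 15 N. Press 1 to 2 mm down and drag the closed fingertips 24 mm, centred on this point, along the wrench's +x to the nut: closes the jaw up to 0.36 mm per mm. Dragging back opens it.
- wrench_jaw (a joint): Clearance of the wrench's moving jaw in m: 0 = opening 36 mm, touching the nut on both sides (fully snug); 0.0055 to 0.008 at the start, wide enough to slip on the nut. Under 0.0025 counts as snug. Driven by the worm, one to three strokes; stays where it is left.
- hex_nut (a joint): Clockwise turn of the nut (seen from above) in rad, 0 at the start; stays where left (friction 0.1 N m). Brass hexagon, 36 mm across flats, 11 to 30 mm above the table, stud in it up to 47 mm, on a low base fixed to the table. Its flats lie parallel to the jaws, so the snug wrench turns it after 0 to 7 degrees of play. A second fitting with a smaller nut and no wrench is not part of the job.

How it is judged:
By the outcome, as a careful person would: the job done as asked, in the order asked, and still so for the second after the job is handed in, with the robot touching nothing.
It also fails if it takes over 58 s, if anything falls off the work surface, if the arm or the gripper's body presses on something with over 40 N, if the wrist force passes 120 N, or if a joint passes its speed limit or range.

## Working session

There is one attempt and no reset: what is moved stays moved. The work goes in short steps, Python scripts to look and compute and a tool call to move; the robot and the scene stay as the last step left them, time stands still between calls to the robot, and variables do not carry over. Pictures are saved under pics/ and viewed, about 8 in all and at most 12, crops included, and the job is handed in when it is done.

Besides the shell and the picture viewer there is one more tool, called after "Emit:" by a JSON object that holds its "name" and its "arguments". apply_moves: Moves the arm, as the interface text tells. Its arguments: {"type":"object","properties":{"commands":{"type":"array","items":{"type":"array","items":{"type":"number"}}},"grip_force":{"type":"number"}},"required":["commands"]}

```bash
ls; mkdir -p pics; python3 - <<'E'
from rig import state, imaging, order, manip
import cv2
s=state(); print(s)
print(manip.hold_point_z)
for n in ("top","scene"):
    im=imaging.get_image(n); cv2.imwrite(f"pics/{n}0.png",im[:,:,::-1]); p=imaging.camera_params(n); print(n,p)
E
```

```text
pics
{'time_s': 0.0, 'joint_positions': array([-1.31998774,  0.46834634, -0.01161632,  1.60359174,  0.00600229,
        1.0713776 , -0.05628298]), 'qvel': array([-0.00019316,  0.00069439,  0.00065636, -0.00249313, -0.00049253,
        0.00026166, -0.00030268]), 'joint_efforts': array([-1.89912436e-05, -5.20574391e+01, -1.22038327e-02, -2.43755382e+01,
       -5.66178665e-02,  1.72464381e-02,  1.55565367e-04]), 'eef_pos': array([188.13667923, 621.59282279, 213.67354427]), 'ee_rot': array([ 0.10292052,  0.69953525, -0.10411077,  0.69944174]), 'wrist_force': array([-0.37530002, -0.29192287, -0.17136947]), 'moment': array([0.02664122, 0.0147288 , 0.02682217]), 'gripper_width': 91.88221383062137}
18.700000000000003
top {'K': array([[500.16140122,   0.        , 315.54208356],
       [  0.        , 500.16140122, 237.72167059],
       [  0.        ,   0.        ,   1.        ]]), 'R': array([[ 0.02649703, -0.9994371 ,  0.02057666],
       [-0.99127934, -0.02892764, -0.12856307],
       [ 0.12908593, -0.01699068, -0.99148784]]), 't': array([-35.86700247, 600.19412425, 839.67988668])}
scene {'K': array([[464.30597245,   0.        , 317.74691937],
       [  0.        , 464.30597245, 239.01221895],
       [  0.        ,   0.        ,   1.        ]]), 'R': array([[ 0.5579909 , -0.8298324 ,  0.00493435],
       [-0.62724767, -0.4256483 , -0.6522146 ],
       [ 0.54332911,  0.36083475, -0.75801831]]), 't': array([-339.97261325,  424.49548116,  550.35772344])}
```

View pics/top0.png

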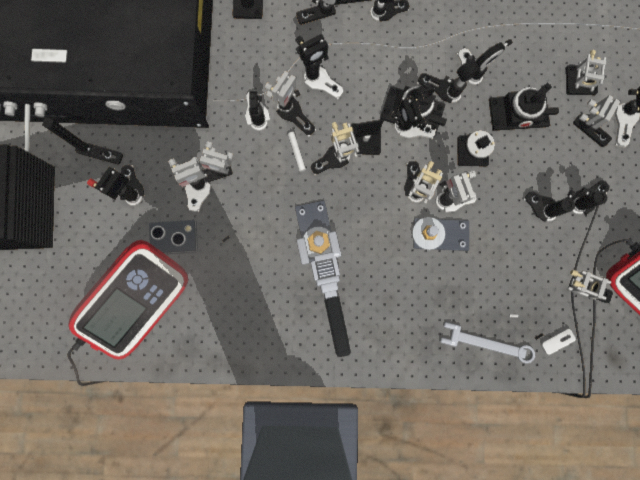

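View pics/scene0.png

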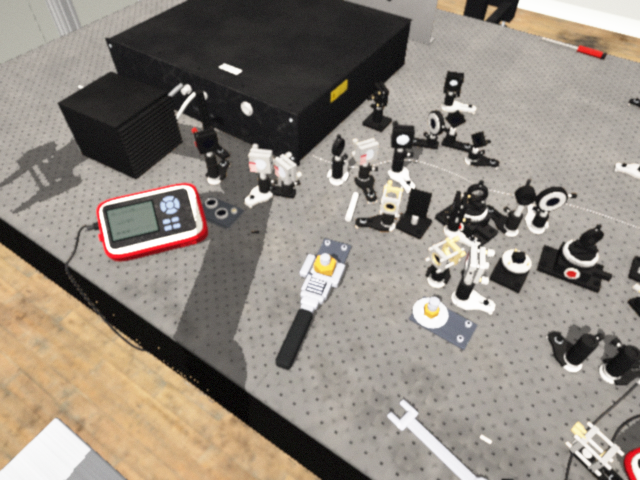

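The top view shows the wrench: nut near (319,240), worm near (325,268), grip end near (342,354). The scene view shows the same wrench: nut near (325,264), grip end near (288,360). I'll enlarge both.

```bash
cat > h.py <<'E'
import numpy as np, cv2
from rig import state, imaging, order, manip
from scipy.spatial.transform import Rotation as Rn
def onplane(n,uv,z,p=None):
    p=p or imaging.camera_params(n); K,R,t=(np.array(p[k]) for k in("K","R","t"))
    d=R.T@np.linalg.inv(K)@np.array([uv[0],uv[1],1.]); c=-R.T@t
    return c+d*(z-c[2])/d[2]
def proj(n,X,p=None):
    p=p or imaging.camera_params(n); K,R,t=(np.array(p[k]) for k in("K","R","t"))
    q=K@(R@np.array(X,float)+t); return q[:2]/q[2]
def tri(obs):  # obs: list of (params,uv)
    A=[];b=[]
    for p,uv in obs:
        K,R,t=(np.array(p[k]) for k in("K","R","t")); d=R.T@np.linalg.inv(K)@np.array([uv[0],uv[1],1.]); d/=np.linalg.norm(d); c=-R.T@t
        P=np.eye(3)-np.outer(d,d); A.append(P); b.append(P@c)
    A=np.vstack(A);b=np.hstack(b); X=np.linalg.lstsq(A,b,rcond=None)[0]; return X,np.abs(A@X-b).max()
E
python3 - <<'E'
import cv2,numpy as np
a=cv2.imread('pics/top0.png')[195:365,275:365]; b=cv2.imread('pics/scene0.png')[235:375,265:360]
f=3.5;a=cv2.resize(a,None,fx=f,fy=f,interpolation=cv2.INTER_CUBIC);g=4.2;b=cv2.resize(b,None,fx=g,fy=g,interpolation=cv2.INTER_CUBIC)
H=600;c=[cv2.copyMakeBorder(i,0,H-i.shape[0],0,4,cv2.BORDER_CONSTANT) for i in(a,b)]
c=np.hstack(c);print(a.shape,b.shape,c.shape);cv2.imwrite('pics/crop1.png',c)
from h import *
print(onplane('top',(319,239),40),onplane('top',(342,354),20),onplane('top',(325,268),32))
E
```

```text
(595, 315, 3) (588, 399, 3) (600, 722, 3)
[598.76057359 -25.26112972  40.        ] [400.27592799 -71.05553746  20.        ] [548.70741938 -37.31997153  32.        ]
```

View pics/crop1.png

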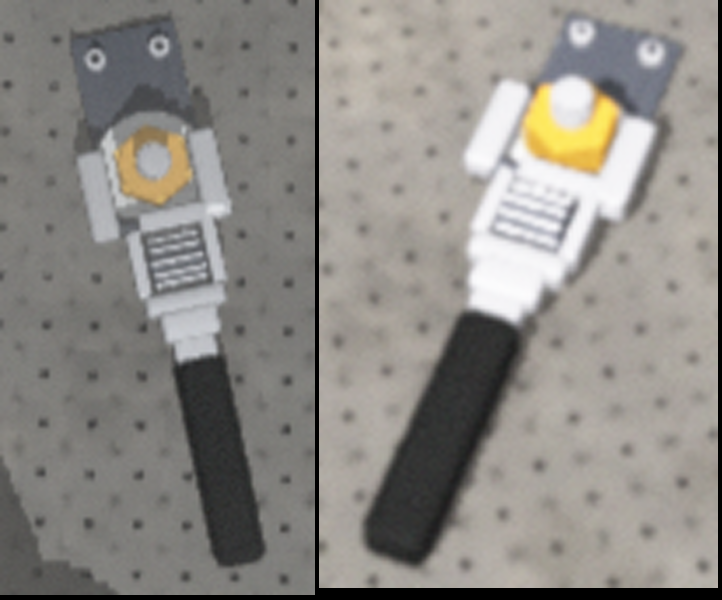

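```bash
python3 - <<'E'
from h import *
T=imaging.camera_params('top');S=imaging.camera_params('scene')
def m(t,s): return tri([(T,(275+t[0]/3.5,195+t[1]/3.5)),(S,(265+(s[0]-319)/4.2,235+s[1]/4.2))])
for n,t,s in[('worm',(178,258),(534,212)),('stud',(154,160),(572,88)),('grip0',(198,360),(491,317)),('gripend',(241,556),(394,545))]:
    X,r=m(t,s);print(n,X.round(1),r.round(2))
a=onplane('top',(275+198/3.5,195+360/3.5),24);b=onplane('top',(275+241/3.5,195+556/3.5),24);w=onplane('top',(275+178/3.5,195+258/3.5),32);st=onplane('top',(275+154/3.5,195+160/3.5),47)
d=(a-b)/np.linalg.norm(a-b);print(a,b,np.linalg.norm(a-b),w,st,np.degrees(np.arctan2(d[1],d[0])),np.degrees(np.arctan2(*(a-w)[[1,0]]))-180,np.linalg.norm((w-st)[:2]))
s=state();R=Rn.from_quat(s['ee_rot']).as_matrix();print(R.round(3));p=imaging.camera_params('wrist');print(p, R.T@(-p['R'].T@p['t']-s['eef_pos']), R.T@p['R'].T)
E
```

```text
worm [547.6 -38.7  24.4] 0.45
stud [594.7 -25.3  49.1] 0.17
grip0 [497.2 -50.9  20.1] 0.19
gripend [399.7 -74.8  11.5] 0.13
[496.99048745 -50.46405732  24.        ] [400.98971412 -73.97998601  24.        ] 98.83899727017386 [547.49349425 -38.85739451  32.        ] [594.86007116 -25.16891786  47.        ] 13.763901709883875 -347.056964363537 49.304837499107556
[[-0.     0.29   0.957]
 [-0.001  0.957 -0.29 ]
 [-1.    -0.002  0.   ]]
{'K': array([[391.27577772,   0.        , 323.3453303 ],
       [  0.        , 391.27577772, 240.8658902 ],
       [  0.        ,   0.        ,   1.        ]]), 'R': array([[ 2.89645845e-01,  9.57133877e-01, -1.58709222e-04],
       [ 9.18966008e-01, -2.78049198e-01,  2.79624964e-01],
       [ 2.67594397e-01, -8.11380572e-02, -9.60109293e-01]]), 't': array([-650.4023341 ,  -31.99011655,  390.33766642])} [-169.85796215    0.70751221  -78.44107591] [[-1.34880512e-03 -2.79523846e-01  9.60137803e-01]
 [ 9.99999090e-01 -3.88159633e-04  1.29179792e-03]
 [ 1.15984144e-05  9.60138672e-01  2.79524115e-01]]
```

Emit:
{"name": "apply_moves", "arguments": {"commands": [[0,-0.15,0.15,-0.06,0,0,1],[0,-0.3,0.3,-0.12,0,0,0],[0,-0.45,0.45,-0.18,0,0,0],[0,-0.6,0.6,-0.24,0,0,0],[0,-0.75,0.75,-0.3,0,0,0],[0,-0.9,0.9,-0.338,0,0,0],[0,-0.9,0.9,-0.338,0,0,0],[0,-0.9,0.9,-0.338,0,0,0]]}}

```text
time_s: 0.9
eef_pos: [308.7, 396.7, 214.1]
ee_rot: [-0.083, 0.702, 0.082, 0.702]
wrist_force: [0.0, 0.4, 0.4]
gripper_width: 37.9
```

Emit:
{"name": "apply_moves", "arguments": {"commands": [[0,-0.2,0.05,0,0,0,0],[0,-0.4,0.1,0,0,0,0],[0,-0.6,0.15,0,0,0,0],[0,-0.8,0.2,0,0,0,0],[0,-1,0.24,0,0,0,0]]}}

```text
time_s: 1.4
eef_pos: [402.2, 213.8, 214.3]
ee_rot: [-0.084, 0.702, 0.083, 0.702]
wrist_force: [0.2, 1.4, 0.2]
gripper_width: 0.6
```

Emit:
{"name": "apply_moves", "arguments": {"commands": [[0,-0.2,0.05,0,0,0,0],[0,-0.4,0.1,0,0,0,0],[0,-0.6,0.15,0,0,0,0],[0,-0.8,0.2,0,0,0,0],[0,-1,0.24,0,0,0,0]]}}

```text
time_s: 1.9
eef_pos: [497.0, 31.4, 214.4]
ee_rot: [-0.085, 0.702, 0.085, 0.702]
wrist_force: [0.6, 0.1, 0.8]
gripper_width: 0.1
```

```bash
python3 - <<'E'
from h import *
s=state();R=Rn.from_quat(s['ee_rot']).as_matrix();print(s['eef_pos'],s['qvel'].round(3));print(R.round(3))
print((R.T@(np.array([536,-41.5,130])-s['eef_pos'])/200).round(3))
E
```

```text
[496.99612523  31.3698682  214.39279983] [ 0.58   0.246  0.286 -0.28  -0.14   0.06   0.924]
[[ 0.    -0.238  0.971]
 [-0.     0.971  0.238]
 [-1.    -0.     0.   ]]
[ 0.422 -0.4    0.103]
```

Emit:
{"name": "apply_moves", "arguments": {"commands": [[0.08,-0.18,0.05,0,0,0,0],[0.22,-0.3,0.08,0,0,0,0],[0.35,-0.4,0.1,0,0,0,0],[0.42,-0.4,0.1,0,0,0,0],[0.42,-0.4,0.1,0,0,0,0],[0.42,-0.4,0.1,0,0,0,0]]}}

```text
time_s: 2.5
eef_pos: [535.7, -39.5, 130.6]
ee_rot: [-0.085, 0.702, 0.086, 0.702]
wrist_force: [0.9, -0.0, -0.1]
gripper_width: 0.4
```

```bash
python3 - <<'E'
from h import *
import pickle
s=state();p=imaging.camera_params('wrist');im=imaging.get_image('wrist');print(s['eef_pos'],s['wrist_force'])
pickle.dump(p,open('w1.pkl','wb'));cv2.imwrite('pics/w1.png',im[:,:,::-1])
X=np.array([547.5,-38.8,32]);print(proj('wrist',X,p),proj('wrist',s['eef_pos'],p))
E
```

```text
[535.67612335 -39.52703044 130.61898513] [ 0.94252278 -0.00711603 -0.07439032]
[319.4005773  256.02133621] [322.12857076 298.87170271]
```

View pics/w1.png

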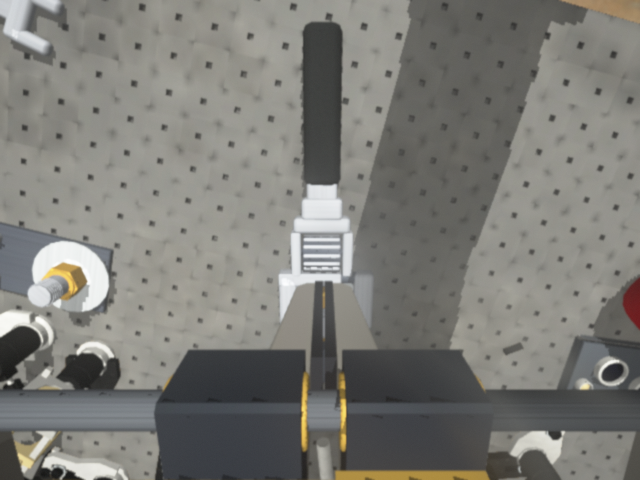

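The wrist view shows the grip from (322,23) to (322,184), and the worm ribs at rows 233–273, centred near (321.5,253.5). That is within 3 px of the prediction. The nut is hidden behind the fingers.

```bash
python3 - <<'E'
from h import *
import pickle
p=pickle.load(open('w1.pkl','rb'));T=imaging.camera_params('top');S=imaging.camera_params('scene')
tw=(325.9,268.7);sw=(316.2,285.5);ww=(321.7,253.5)
print(onplane('wrist',ww,32,p),tri([(p,ww),(T,tw)]),tri([(p,ww),(S,sw)]),tri([(p,ww),(S,sw),(T,tw)]))
a=onplane('wrist',(322,185),24,p);b=onplane('wrist',(322.3,24),24,p);print(a,b,np.linalg.norm(a-b),np.degrees(np.arctan2(*(a-b)[[1,0]])))
w=onplane('wrist',ww,32,p)
E
```

```text
[545.23967504 -37.6447503   32.        ] (array([547.44726917, -38.18525357,  26.52762684]), np.float64(0.9604687757006047)) (array([548.82964764, -36.97422308,  21.3107728 ]), np.float64(0.17088736530320148)) (array([547.7815996 , -38.13194493,  24.02565755]), np.float64(1.1128534749479897))
[498.30772984 -49.01131795  24.        ] [399.21906539 -73.2522047   24.        ] 102.01070538654497 13.746751044315735
```

Emit:
{"name": "apply_moves", "arguments": {"commands": [[0.15,-0.005,-0.003,0,0,0,0],[0.3,-0.005,-0.003,0,0,0,0],[0.42,-0.005,-0.003,0,0,0,0],[0.47,-0.005,-0.003,0,0,0,0],[0.47,-0.005,-0.003,0,0,0,0],[0.47,-0.005,-0.003,0,0,0,0]], "grip_force": 20}}

```text
time_s: 3.15
eef_pos: [536.9, -40.3, 38.6]
ee_rot: [-0.086, 0.701, 0.086, 0.703]
wrist_force: [0.3, -0.2, -0.1]
gripper_width: 0.6
```

```bash
python3 - <<'E'
from h import *
s=state();R=Rn.from_quat(s['ee_rot']).as_matrix();print(s['eef_pos'],s['wrist_force'],R.round(3))
im=imaging.get_image('scene')[225:315,270:390]
im2=imaging.get_image('top')[215:305,265:385]
cv2.imwrite('pics/s2.png',cv2.resize(np.vstack([im,im2]),None,fx=3.3,fy=3.3,interpolation=cv2.INTER_CUBIC)[:,:,::-1])
print(proj('scene',s['eef_pos']),proj('top',s['eef_pos']))
E
```

```text
[536.92541661 -40.32943681  38.56674968] [ 0.32781906 -0.20199703 -0.10942311] [[ 0.004 -0.241  0.971]
 [ 0.001  0.971  0.241]
 [-1.    -0.     0.004]]
[313.84067885 285.38045902] [326.71130065 274.54601932]
```

View pics/s2.png

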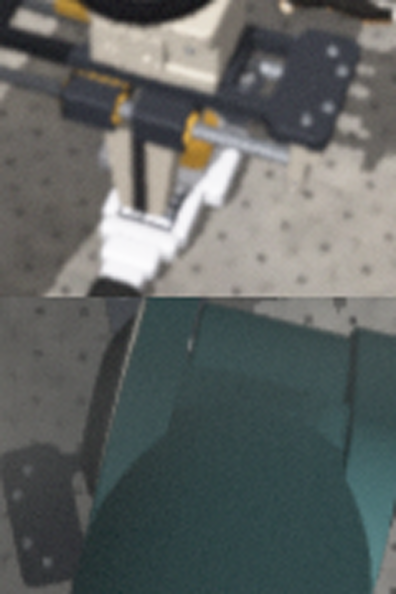

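The scene crop shows the fingertips just above the rear of the worm at about crop (145,215). The top view is blocked by the arm. Next I descend in small steps and read the force.

Emit:
{"name": "apply_moves", "arguments": {"commands": [[0.015,0,-0.008,0,0,0,0],[0.025,0,-0.008,0,0,0,0],[0.03,0,-0.008,0,0,0,0],[0.03,0,-0.008,0,0,0,0],[0.03,0,-0.008,0,0,0,0]]}}

```text
time_s: 3.75
eef_pos: [535.5, -41.0, 32.7]
ee_rot: [-0.086, 0.7, 0.086, 0.703]
wrist_force: [0.2, 0.2, 0.8]
gripper_width: 0.4
```

Emit:
{"name": "apply_moves", "arguments": {"commands": [[0.006,0,0,0,0,0,0],[0.01,0,0,0,0,0,0],[0.01,0,0,0,0,0,0],[0.01,0,0,0,0,0,0]]}}

```text
time_s: 4.15
eef_pos: [535.5, -41.0, 30.6]
ee_rot: [-0.086, 0.7, 0.086, 0.703]
wrist_force: [-1.2, 0.0, 0.1]
gripper_width: 0.4
```

Emit:
{"name": "apply_moves", "arguments": {"commands": [[0,0,0.01,0,0,0,0],[0,0,0.02,0,0,0,0],[0,0,0.03,0,0,0,0],[0,0,0.04,0,0,0,0]]}}

```text
time_s: 4.55
eef_pos: [541.3, -39.6, 31.0]
ee_rot: [-0.085, 0.702, 0.086, 0.702]
wrist_force: [-6.5, -0.6, 11.7]
gripper_width: 0.4
```

Emit:
{"name": "apply_moves", "arguments": {"commands": [[0,0,0.02,0,0,0,0],[0,0,0.03,0,0,0,0],[0,0,0.04,0,0,0,0],[0,0,0.05,0,0,0,0],[0,0,0.06,0,0,0,0],[0,0,0.07,0,0,0,0],[0,0,0.08,0,0,0,0],[0,0,0.09,0,0,0,0]]}}

```text
time_s: 5.35
eef_pos: [556.5, -35.2, 31.1]
ee_rot: [-0.085, 0.704, 0.086, 0.7]
wrist_force: [-8.3, -1.2, 10.7]
gripper_width: 0.6
```

Emit:
{"name": "apply_moves", "arguments": {"commands": [[0,0,0.01,0,0,0,0],[0,0,0.02,0,0,0,0],[0,0,0.02,0,0,0,0],[-0.05,0,0.02,0,0,0,0],[-0.15,0,-0.05,0,0,0,0],[-0.3,0,-0.25,0,0,0,0],[-0.5,0,-0.45,0,0,0,0],[-0.55,0,-0.6,0,0,0,0],[-0.55,0,-0.6,0,0,0,0],[-0.55,0,-0.6,0,0,0,0]]}}

```text
time_s: 6.35
eef_pos: [441.7, -64.0, 143.0]
ee_rot: [-0.085, 0.702, 0.086, 0.701]
wrist_force: [0.3, -0.1, 0.7]
gripper_width: 0.5
```

```bash
python3 - <<'E'
from h import *
import pickle
s=state();p=imaging.camera_params('wrist');im=imaging.get_image('wrist');print(s['time_s'],s['eef_pos'],s['wrist_force'],s['qvel'].round(2))
pickle.dump(p,open('w2.pkl','wb'));cv2.imwrite('pics/w2.png',im[:,:,::-1])
q=np.array([proj('wrist',(x,y,30),p) for x,y in((547,-38),(595,-25))]);print(q)
t=imaging.get_image('top');cv2.imwrite('pics/t2.png',t[:,:,::-1])
u=q[1].astype(int);a=cv2.resize(im[max(u[1]-110,0):u[1]+50,u[0]-80:u[0]+80],None,fx=3.7,fy=3.7,interpolation=cv2.INTER_CUBIC)
cv2.imwrite('pics/w2c.png',a[:,:,::-1]);print(u)
E
```

```text
6.35 [441.73532338 -63.96887074 142.97739832] [ 0.32369023 -0.05736625  0.70308596] [-0.    0.05 -0.01 -0.03 -0.   -0.    0.  ]
[[322.22196337 361.77152563]
 [323.56116531 412.13749468]]
[323 412]
```

View pics/w2c.png

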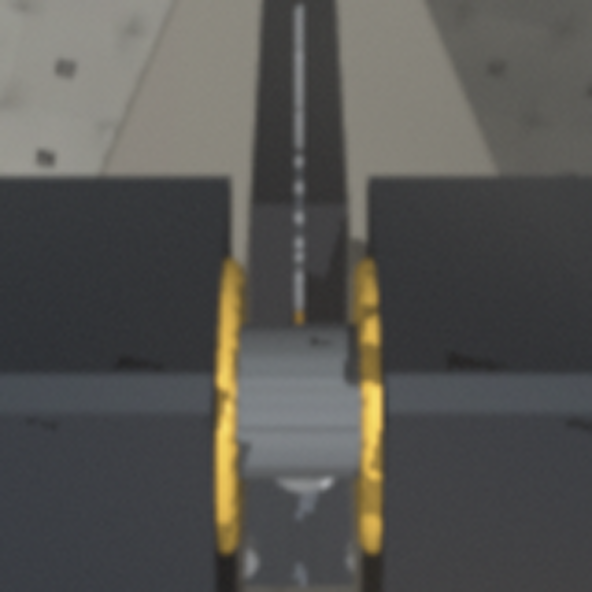

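That crop only shows the fingers hiding the nut. The saved top picture should have a clear view, so I'll compare it with the start.

```bash
python3 - <<'E'
import cv2,numpy as np
c=[cv2.resize(cv2.imread(f'pics/{n}.png')[205:285,290:350],None,fx=6.5,fy=6.5,interpolation=cv2.INTER_CUBIC) for n in('top0','t2')]
c=np.hstack(c);print(c.shape);cv2.imwrite('pics/cmp.png',c)
E
```

```text
(520, 780, 3)
```

View pics/cmp.png

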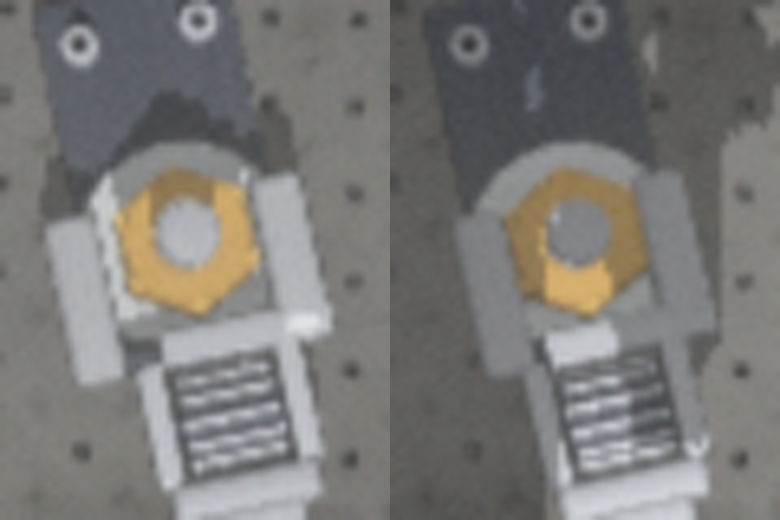

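The left panel (start) shows a clear gap by the left jaw: opening ≈168 px, about 43 mm. The right panel shows the jaw against the nut: ≈143 px, about 36.6 mm. I'll make one more shorter stroke to be sure it is snug.

Emit:
{"name": "apply_moves", "arguments": {"commands": [[0,0,0.2,0,0,0,0],[0.1,0,0.35,0,0,0,0],[0.25,0,0.45,0,0,0,0],[0.4,0,0.5,0,0,0,0],[0.5,0,0.5,0,0,0,0],[0.53,0,0.5,0,0,0,0],[0.54,0,0.5,0,0,0,0],[0.54,0,0.5,0,0,0,0]]}}

```text
time_s: 7.25
eef_pos: [539.0, -39.6, 33.6]
ee_rot: [-0.085, 0.703, 0.086, 0.701]
wrist_force: [1.0, 0.7, -0.5]
gripper_width: 0.6
```

Press to z≈30.8 and drag 18 mm.

Emit:
{"name": "apply_moves", "arguments": {"commands": [[0.01,0,0,0,0,0,0],[0.014,0,0,0,0,0,0],[0.014,0,0,0,0,0,0],[0.014,0,0.01,0,0,0,0],[0.014,0,0.02,0,0,0,0],[0.014,0,0.03,0,0,0,0],[0.014,0,0.04,0,0,0,0],[0.014,0,0.05,0,0,0,0]]}}

```text
time_s: 8.05
eef_pos: [541.9, -39.0, 31.0]
ee_rot: [-0.084, 0.708, 0.086, 0.696]
wrist_force: [-19.8, -4.5, 25.2]
gripper_width: 0.4
```

Emit:
{"name": "apply_moves", "arguments": {"commands": [[0,0,0.01,0,0,0,0],[0,0,0.02,0,0,0,0],[0,0,0.03,0,0,0,0],[0,0,0.04,0,0,0,0],[0,0,0.04,0,0,0,0]]}}

```text
time_s: 8.55
eef_pos: [543.8, -38.7, 31.3]
ee_rot: [-0.083, 0.712, 0.086, 0.691]
wrist_force: [-15.0, -3.2, 18.7]
gripper_width: 0.6
```

Emit:
{"name": "apply_moves", "arguments": {"commands": [[-0.05,0,0,0,0,0,0],[-0.15,0,-0.1,0,0,0,1],[-0.25,0,-0.3,0,0,0,1],[-0.3,0,-0.5,0,0,0,1],[-0.3,0,-0.55,0,0,0,1],[-0.3,0,-0.55,0,0,0,1],[-0.3,0,-0.55,0,0,0,1]]}}

```text
time_s: 9.25
eef_pos: [440.4, -64.6, 94.8]
ee_rot: [-0.083, 0.712, 0.087, 0.692]
wrist_force: [1.2, -0.4, 0.5]
gripper_width: 46.1
```

```bash
python3 - <<'E'
from h import *
import pickle
s=state();R=Rn.from_quat(s['ee_rot']).as_matrix();p=imaging.camera_params('wrist');im=imaging.get_image('wrist')
pickle.dump(p,open('w3.pkl','wb'))
t=imaging.get_image('top');cv2.imwrite('pics/t3.png',t[:,:,::-1]);print(s['time_s'],s['eef_pos'],s['gripper_width'],R.round(3))
a=cv2.resize(t[205:285,290:350],None,fx=6.5,fy=6.5,interpolation=cv2.INTER_CUBIC)
b=cv2.resize(im[0:480,100:540],None,fx=.9,fy=.9);b=cv2.copyMakeBorder(b,0,520-b.shape[0],0,0,cv2.BORDER_CONSTANT)
c=np.hstack([a,b]);print(c.shape);cv2.imwrite('pics/cmp3.png',c[:,:,::-1])
E
```

```text
9.25 [440.44769041 -64.57089157  94.83112883] 46.14271253020632 [[-0.028 -0.239  0.971]
 [ 0.001  0.971  0.239]
 [-1.     0.008 -0.027]]
(520, 786, 3)
```

View pics/cmp3.png

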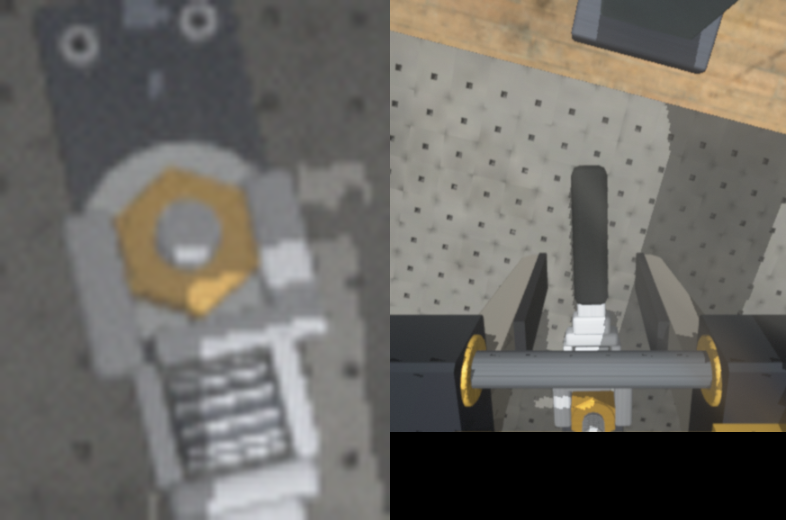

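The left panel shows the jaw tight on the nut (left jaw edge meeting the nut at about (118,225)), with the nut vertices where they were. The drag stalled at about 20 N, so the jaw is fully closed. The wrist panel shows the grip centred between the fingers at about (590,235). Next I descend onto the grip.

Emit:
{"name": "apply_moves", "arguments": {"commands": [[0,0.004,0.079,0,-0.018,0,0.7],[0.1,0.004,0.079,0,-0.018,0,0.7],[0.25,0.004,0.079,0,-0.018,0,0.7],[0.38,0.004,0.079,0,-0.018,0,0.7],[0.43,0.004,0.079,0,-0.018,0,0.7],[0.44,0.004,0.079,0,-0.018,0,0.7],[0.44,0.004,0.079,0,-0.018,0,0.7]]}}

```text
time_s: 10.05
eef_pos: [453.6, -59.9, 6.0]
ee_rot: [-0.082, 0.702, 0.088, 0.702]
wrist_force: [-0.0, -0.3, -0.4]
gripper_width: 64.2
```

Emit:
{"name": "apply_moves", "arguments": {"commands": [[0,0,0,0,0,0,0],[0,0,0,0,0,0,0],[0,0,0,0,0,0,0],[0,0,0,0,0,0,0],[0,0,0,0,0,0,0],[0,0,0,0,0,0,0],[0,0,0,0,0,0,0],[0,0,0,0,0,0,0]], "grip_force": 20}}

```text
time_s: 10.85
eef_pos: [453.8, -60.2, 6.2]
ee_rot: [-0.083, 0.702, 0.088, 0.702]
wrist_force: [-0.9, -1.7, 3.8]
gripper_width: 25.7
```

```bash
python3 - <<'E'
from h import *
s=state();R=Rn.from_quat(s['ee_rot']).as_matrix();print(s['time_s'],s['eef_pos'],s['gripper_width'],s['wrist_force'],R.round(3))
C=np.array([595,-25.,0]);yaw=np.degrees(np.arctan2(R[1,2],R[0,2]));rel=s['eef_pos']-C;rel[2]=0
print(yaw,np.degrees(np.arctan2(-rel[1],-rel[0])),np.linalg.norm(rel))
for a in np.arange(2,34,2):
    q=Rn.from_euler('z',-a,degrees=True); d=R.T@(q.apply(rel)-rel)/200; r=(R.T@[0,0,-np.radians(a)])/(np.pi/2)
    print(a,d.round(3).tolist(),r.round(3).tolist())
E
```

```text
10.85 [453.84961313 -60.22868301   6.24347135] 25.70209239946375 [-0.86329306 -1.65719625  3.78312768] [[-0.001 -0.239  0.971]
 [ 0.007  0.971  0.239]
 [-1.     0.007  0.001]]
13.823930136998321 14.013733722349887 145.48021109369478
2 [0.0, 0.025, 0.0] [0.022, -0.0, -0.0]
4 [0.0, 0.051, 0.002] [0.044, -0.0, -0.0]
6 [0.001, 0.076, 0.004] [0.067, -0.0, -0.0]
8 [0.001, 0.101, 0.007] [0.089, -0.001, -0.0]
10 [0.001, 0.126, 0.011] [0.111, -0.001, -0.0]
12 [0.001, 0.151, 0.015] [0.133, -0.001, -0.0]
14 [0.001, 0.176, 0.021] [0.156, -0.001, -0.0]
16 [0.001, 0.201, 0.028] [0.178, -0.001, -0.0]
18 [0.002, 0.225, 0.035] [0.2, -0.001, -0.0]
20 [0.002, 0.249, 0.043] [0.222, -0.002, -0.0]
22 [0.002, 0.273, 0.052] [0.244, -0.002, -0.0]
24 [0.002, 0.296, 0.062] [0.267, -0.002, -0.0]
26 [0.002, 0.319, 0.073] [0.289, -0.002, -0.0]
28 [0.003, 0.342, 0.084] [0.311, -0.002, -0.0]
30 [0.003, 0.364, 0.096] [0.333, -0.002, -0.0]
32 [0.003, 0.386, 0.109] [0.356, -0.003, -0.0]
```

Emit:
{"name": "apply_moves", "arguments": {"commands": [[0,0.025,0,0.022,0,0,0],[0,0.051,0.002,0.044,0,0,0],[0,0.076,0.004,0.067,0,0,0],[0,0.101,0.007,0.089,0,0,0],[0.001,0.126,0.011,0.111,0,0,0],[0.001,0.151,0.015,0.133,0,0,0],[0.001,0.176,0.021,0.156,0,0,0],[0.001,0.176,0.021,0.156,0,0,0]]}}

```text
time_s: 11.65
eef_pos: [449.4, -24.5, 6.3]
ee_rot: [0.004, 0.707, 0.001, 0.707]
wrist_force: [0.0, -0.5, 1.3]
gripper_width: 25.8
```

```bash
python3 - <<'E'
from h import *
s=state();R=Rn.from_quat(s['ee_rot']).as_matrix();print(s['time_s'],s['eef_pos'],s['gripper_width'],s['wrist_force'],s['moment'])
C=np.array([595,-25.,0]);yaw=np.degrees(np.arctan2(R[1,2],R[0,2]));rel=s['eef_pos']-C;rel[2]=0
print(yaw,np.degrees(np.arctan2(-rel[1],-rel[0])),np.linalg.norm(rel))
f=yaw+16.2
for a in np.linspace(0,f,9)[1:]:
    q=Rn.from_euler('z',-a,degrees=True); d=R.T@(q.apply(rel)-rel)/200; r=(R.T@[0,0,-np.radians(a)])/(np.pi/2)
    print(round(a,1),d.round(3).tolist(),r.round(3).tolist())
E
```

```text
11.65 [449.39610832 -24.50590139   6.25262003] 25.772247761688448 [ 0.03629245 -0.53950982  1.32476073] [ 0.01364001  0.00832676 -0.05737124]
-0.187529071459139 -0.1944292552835499 145.60473002735077
2.0 [0.0, 0.025, 0.0] [0.022, -0.0, 0.0]
4.0 [0.0, 0.051, 0.002] [0.044, -0.0, 0.0]
6.0 [0.001, 0.076, 0.004] [0.067, -0.0, 0.0]
8.0 [0.001, 0.101, 0.007] [0.089, -0.001, 0.0]
10.0 [0.001, 0.127, 0.011] [0.111, -0.001, 0.0]
12.0 [0.001, 0.151, 0.016] [0.133, -0.001, 0.0]
14.0 [0.001, 0.176, 0.022] [0.156, -0.001, 0.0]
16.0 [0.001, 0.201, 0.028] [0.178, -0.001, 0.0]
```

Emit:
{"name": "apply_moves", "arguments": {"commands": [[0,0.025,0,0.022,0,0,0],[0,0.051,0.002,0.044,0,0,0],[0,0.076,0.004,0.067,0,0,0],[0,0.101,0.007,0.089,0,0,0],[0.001,0.127,0.011,0.111,0,0,0],[0.001,0.151,0.016,0.133,0,0,0],[0.001,0.176,0.022,0.156,0,0,0],[0.001,0.205,0.029,0.181,0,0,0],[0.001,0.205,0.029,0.181,0,0,0],[0.001,0.205,0.029,0.181,0,0,0]]}}

```text
time_s: 12.65
eef_pos: [455.4, 16.6, 6.3]
ee_rot: [0.104, 0.701, -0.098, 0.699]
wrist_force: [-0.4, -0.6, -0.2]
gripper_width: 26.0
```

```bash
python3 - <<'E'
from h import *
s=state();R=Rn.from_quat(s['ee_rot']).as_matrix();print(s['time_s'],s['eef_pos'],s['gripper_width'],s['wrist_force'],np.degrees(np.arctan2(R[1,2],R[0,2])))
t=imaging.get_image('top');cv2.imwrite('pics/t4.png',t[:,:,::-1])
c=[cv2.resize(cv2.imread(f'pics/{n}.png')[215:275,290:350],None,fx=6.5,fy=6.5,interpolation=cv2.INTER_CUBIC) for n in('top0','t4')]
c=np.hstack(c);cv2.imwrite('pics/cmp4.png',c)
E
```

```text
12.65 [455.39928447  16.59583353   6.2914479 ] 26.031562576088493 [-0.3583269  -0.62214622 -0.21899624] -16.440101534954273
```

View pics/cmp4.png

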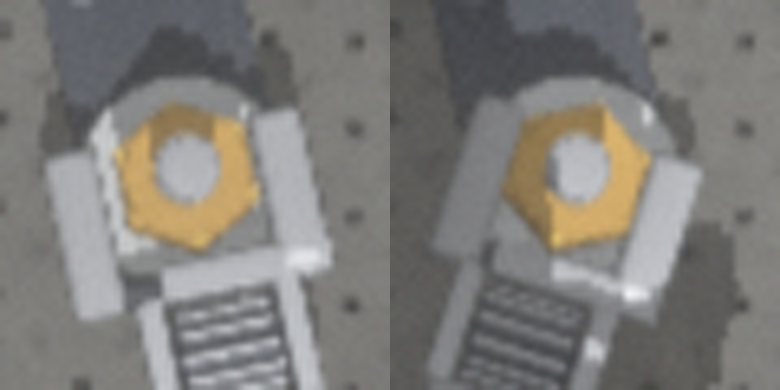

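Left panel (start): nut vertex axis from (200,250) to (175,103). Right panel (now): from (557,250) to (603,103), with both jaws flush on the flats. That is about 27° by eye, so I'll measure it more exactly from the gold outline.

```bash
python3 - <<'E'
from h import *
from scipy.optimize import minimize
for n in('top0','t2','t3','t4'):
    im=cv2.imread(f'pics/{n}.png'); w=np.zeros((600,600,3),np.uint8)
    src=np.float32([proj('top',(595+dx,-25+dy,30)) for dx,dy in((-30,-30),(30,-30),(30,30),(-30,30))])
    H=cv2.getPerspectiveTransform(src,np.float32([[0,0],[600,0],[600,600],[0,600]]))  # col=x, row=y, 10px/mm
    w=cv2.warpPerspective(im,H,(600,600),flags=cv2.INTER_CUBIC)
    hsv=cv2.cvtColor(w,cv2.COLOR_BGR2HSV); m=((hsv[...,0]>8)&(hsv[...,0]<32)&(hsv[...,1]>85)).astype(np.uint8)
    k,l,st,_=cv2.connectedComponentsWithStats(m); m=(l==1+np.argmax(st[1:,4])).astype(np.uint8)
    cs,_=cv2.findContours(m,0,2);h=cv2.convexHull(np.vstack(cs)); f=cv2.fillPoly(np.zeros_like(m),[h],1)
    def hexa(q):
        a=q[2]+np.arange(6)*np.pi/3; return np.stack([q[0]+q[3]*np.cos(a),q[1]+q[3]*np.sin(a)],1)
    def cost(q): return np.sum(f!=cv2.fillPoly(np.zeros_like(f),[np.round(hexa(q)*16).astype(np.int32)],1,shift=4))
    M=cv2.moments(f,True);c=(M['m10']/M['m00'],M['m01']/M['m00'])
    best=min((minimize(cost,[*c,np.radians(a),200],method='Nelder-Mead',options=dict(initial_simplex=np.array([[*c,np.radians(a),200]]+[[c[0]+(i==0)*10,c[1]+(i==1)*10,np.radians(a+(i==2)*6),200+(i==3)*15] for i in range(4)]))) for a in range(-30,30,15)),key=lambda r:r.fun)
    q=best.x;print(n,'centre',595-30+q[0]/10,-25-30+q[1]/10,'angle mod60',np.degrees(q[2])%60,'R',q[3]/10,best.fun/f.sum())
E
```

```text
top0 centre 595.05254903073 -24.48949952814105 angle mod60 13.315196558709898 R 20.59522729494306 0.02408233214596549
t2 centre 595.0003266016969 -24.399210775253543 angle mod60 14.326094149335956 R 20.40251145464348 0.028088960598448873
t3 centre 594.9576564332474 -24.508962026110584 angle mod60 13.970403707948048 R 20.32050374155024 0.026012251881013262
t4 centre 594.8989092337129 -24.530051628973325 angle mod60 43.82921944639958 R 20.77897333301579 0.023154009379290668
```

The nut angle went from 13.3–14.3° to −16.2°, which is 30° clockwise, and it had not turned before the swing. Releasing now.

Emit:
{"name": "apply_moves", "arguments": {"commands": [[0,0,0,0,0,0,0.6],[0,0,0,0,0,0,0.6],[0,0,0,0,0,0,0.6],[0,0,0,0,0,0,0.6],[0,0,0,0,0,0,0.6],[-0.05,0,0,0,0,0,0.6],[-0.15,0,0,0,0,0,0.6],[-0.35,0,0,0,0,0,0.6],[-0.55,0,-0.05,0,0,0,0.6],[-0.7,0,-0.1,0,0,0,0.6],[-0.7,0,-0.1,0,0,0,0.6],[-0.7,0,-0.1,0,0,0,0.6]]}}

```text
time_s: 13.9
eef_pos: [436.6, 21.6, 147.2]
ee_rot: [0.104, 0.7, -0.098, 0.7]
wrist_force: [0.1, -1.0, 0.1]
gripper_width: 55.0
```

```bash
python3 - <<'E'
from h import *
s=state();print(s['time_s'],s['eef_pos'],s['gripper_width'],s['wrist_force'])
t=imaging.get_image('top');u=imaging.get_image('scene');cv2.imwrite('pics/t5.png',t[:,:,::-1])
a=cv2.resize(t[215:295,285:345],None,fx=6.2,fy=6.2,interpolation=cv2.INTER_CUBIC);b=cv2.resize(u[225:385,255:385],None,fx=3.1,fy=3.1,interpolation=cv2.INTER_CUBIC)
c=np.hstack([a,b]);print(c.shape);cv2.imwrite('pics/cmp5.png',c[:,:,::-1])
E
```

```text
13.9 [436.58898198  21.58264529 147.16422872] 55.00942242231292 [ 0.11880084 -0.98373606  0.05515576]
(496, 775, 3)
```

View pics/cmp5.png

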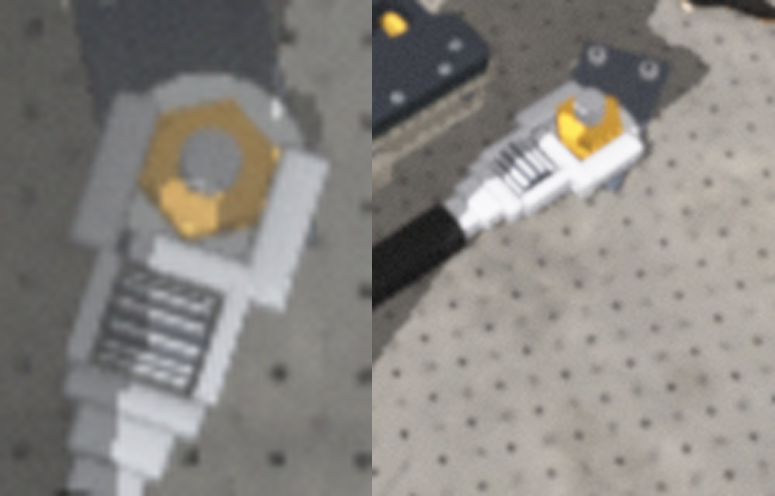

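Both views show the wrench lying on the nut, with its jaws on the flats (top view: nut at about (210,165)) and the gripper clear. Handing in.

```bash
python3 -c "
from rig import order; print(order.hand_in())"
```

```text
the job is handed in; nothing more can be done
None
```

The wrench is snug on the nut, the nut is tightened about 30° clockwise, and the gripper has let go. The job was handed in at about 14 s of robot time; no verdict was reported.

- **Closing the jaw:** I rolled the worm with the closed fingertips in two strokes. After the first, the opening measured about 36.6 mm, down from about 43 mm. The second stalled at about 20 N, so I took the jaw as fully closed. The nut angle in the top view changed by no more than about 1° during this, which is within measurement noise.
- **Turning the nut:** I gripped the rubber handle and swung it 30.3° about the nut axis. A hexagon fitted to the nut in the top view gave about 30° clockwise (between 29.5° and 30.5°, depending on the starting picture).
- **After release:** Both cameras showed the wrench flat with its jaws on the flats, and the gripper clear with about 1 N on the wrist. I checked this only by eye and did not re-fit the nut angle.

Two checks disagreed:
- **Worm height:** The cameras put it at 21–27 mm, against the 32 mm given. I used the given height; contact force at about 31 mm supported it.
- **Nut turn by eye:** A first estimate read 27°. I relied on the hexagon fit instead, which matched the swing.

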